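# Switch off the drying box and hold its lid half open

### The arm

A 6-joint arm with a two-finger parallel gripper is mounted at the origin on the work surface. World frame = base frame: x ahead of the robot, y to its left, z up, the work surface at z = 0. Lengths are in m, angles in degrees, forces in N, time in s.
With the tool pointing down it reaches from about 0.4 to 0.825 m from the base axis. Payload 7 kg.
Tool frame: the origin (TCP) lies midway between the tips of the shut fingers; the grasp point (between the pads) lies r.hold_point_z behind it (r.hold_point_z is the distance from the TCP to the grasp point, in m); z points along the fingers, x is the direction in which the jaws open and shut, and the axes are right-handed (so a half turn about z gives the same grasp; the last joint's range is limited). The gripper opens to 88 mm and grips with 3 to 60 N. Pads are 19 mm wide; open, the fingers measure 130 mm over their backs; the gripper's body (78 mm by 193 mm) begins 47 mm behind the grasp point.
Start: joints at [89.444, 20.546, 0.682, 0, -70.136, -16.507], TCP at [0.198, 0.645, 0.227] pointing down, gripper open.
Joint ranges: [-176.03, 176.03], [-82.01, 121.73], [-58.28, 71.71], [-173.87, 95.51], [-174.79, -0.11], [-173.66, 173.66]. Speed limits (degrees/s): [136.94, 136.94, 172.46, 180, 180, 180].

### API

Orientations are given as [roll, pitch, yaw] about the fixed x, y, z axes, in that order (R = Rz(yaw) Ry(pitch) Rx(roll)).
In Python, from plant import get_state, viewer, close_job, r gives the robot as it stands.
- The arm moves only by the tool apply_moves, never from a script. Its argument "plan" is a list of rows, each a list of 3 entries, a list of its own where there are three numbers: the closure in counts, from 0 (fully open) to 255 (shut), then the shift along the tool's x, y, z in units of 50 mm (1.0 is 50 mm), then the turn about the tool's z in units of 6 degrees (1.0 is 6 degrees). A call has 1 to 12 rows; each row shifts and turns the commanded pose from where the row before left it, along the tool's axes as they then stand; what a row does not reach is not made up. A row lasts 1/8 s, in which the tool goes at most 62.5 mm and 10.7 degrees, less where a joint would pass 70% of its speed; a pose out of reach is approached as far as the arm can. A call is refused whole if a number of a shift passes 1 or a number of a turn 1, either way. A call with a gripper value outside its range is refused whole. The fingers move at their own pace and stop on an object; "squeeze" is the grip in N (left out, the last holds). Time passes only in rows, so rows that do not move let the fingers close. It gives the time, the measured TCP pose, the force and the opening at its end, in the units of the state.
- get_state(): the state, without advancing time (a new reading comes with each control period).
- viewer.capture(name): name is "scene" or "top"; returns a dict with "frame" (384x512x3 uint8, blue, green, red), "K" (3x3 intrinsics, pixels), "D" ([k1, k2, p1, p2, k3] as OpenCV has them; the pictures are not rectified), "R" (3x3) and "t" (3): a world point X has camera coordinates R X + t. Camera axes: x right, y down, z forward; pixel columns grow to the right and rows downward; lengths in m; the calibration is good to about 2 mm. A picture is of the moment at which its call begins. There is no depth.
- close_job(): hands the job in, once; it reports no verdict.
The state is a dict: "time_s": time; "joints": joint angles; "qd": joint speeds; "joint_torque": joint torques, N m; "tcp_pos": TCP position; "eef_rot": TCP orientation; "contact_force": force on the tool from outside, world axes, zero at the start; "moment": the same for the moment, N m; "gripper_width": finger opening in m.
Only numpy, scipy, OpenCV 4.12 (cv2) and the standard library are available. Lean on these libraries where they do the work, as an engineer would, in place of code of your own. Each camera call takes 0.05 s, during which the arm holds its last target.

### The job

Switch the drying box off by turning the red heat knob fully anticlockwise to its stop, and only then raise the box's green lid and hold it half open, at about 45 degrees, to let it vent. The lid falls shut by itself, so finish with the gripper still holding it steady at that angle. Leave the blue lamp knob and the other things on the bench alone.

Things in the scene. Friction and masses are not known exactly. Their poses are not given: they have to be found in the camera images.
- dry_box: The drying box, fixed to the bench: an open grey sheet-steel box 220 (its x) x 260 (its y) x 120 mm tall with a dial gauge and vent slots on its front, an olive-green lid on top and steel rings on a rack inside. Origin: centre of its underside. Its own -x axis points to its front, the side nearer the robot.
- lid (a joint): Hinge angle of the drying box's lid in rad: 0 shut, growing as the front edge rises; stops at 1.35. Nothing supports the lid: it weighs about 0.5 kg (0.35 to 0.7) and falls shut from every angle. The lid is a plate 226 x 266 x 8 mm lying on the rim, 120 mm above the bench, with a bar handle near its front edge.
- lid_hinge (a point): A point on the lid's hinge axis, at the middle of the box's far top edge, 110 mm from the box's centre in its +x, 120 mm above the bench. The hinge axis runs along the box's y. Axes as the lid's own.
- lid_handle (a point): Middle of the lid's bar handle: a round steel bar 12 mm thick along the lid's y, 118 mm clear between two black posts; in the lid's frame 190 mm in front of the hinge axis (towards -x) and 48 mm above it (z), so 34 mm clear between the bar and the lid plate. The point turns with the lid. Pinched between two fingers, the bar can turn in the grip.
- heat_knob (a joint): Angle of the RED heat knob in rad: 0 = fully anticlockwise stop (off), growing clockwise seen from above, up to 4.71. Starts between 0.8 and 2.4. It stays where it is left (friction about 0.04 N m).
- heat_knob_grip (a point): The red knob's gripping point, on its upright axis 107 mm above the bench. The knob has a bar grip 42 mm long (along the point's x) x 14 mm wide (its y) x 32 mm high, whose top is 7 mm above this point, on a disc of 44 mm diameter whose top is 23 mm below it. A white line on top of the bar points along the point's -x. The point turns with the knob (its yaw falls as the joint value grows).
- heat_unit: The heat control unit, fixed to the bench: a grey block 110 x 110 x 70 mm tall with the red knob in the middle of its top. Origin: centre of its underside. A yellow tick on its top, on its -x side, marks off; six white ticks follow clockwise. It stands left or right of the drying box.
- lamp_unit: The lamp dimmer, fixed: the same grey block 110 x 110 x 70 mm with a BLUE knob, on the other side of the drying box. Not part of the job. Origin: centre of its underside.
- lamp_mark (a point): Outer end of the blue knob's white pointer line, 18 mm from that knob's axis; it moves when the blue knob is turned.
- tape: Loose roll of blue tape lying flat, 80 mm diameter, 25 mm high. Origin: centre of its underside.
- driver: Loose screwdriver with a yellow handle, lying along its x. Origin: on its underside.
- tin: Loose tin can, 64 mm diameter, 90 mm tall, green label. Origin: centre of its underside.
- mug: Loose white mug, 80 mm diameter, 90 mm tall. Origin: centre of its underside.
- wrench: Loose steel wrench, lying along its x. Origin: on its underside.
- jar: Loose glass jar, 70 mm diameter, 100 mm tall. Origin: centre of its underside.
There are look-alikes about, which are no part of the job. Several things look just like the driver: the one meant starts farthest to the robot's left.

How it is judged:
By the outcome, as a careful person would: the job done as asked, in the order asked, and still so for the second after the job is handed in, while the arm keeps its last pose, push and grip.
It also fails if it takes over 58 s, if anything falls off the work surface, if the arm or the gripper's body presses on something with over 40 N, if the wrist force passes 120 N, or if a joint passes its speed limit or range.

## Working session

There is one attempt and no reset: what is moved stays moved. The work goes in short steps, Python scripts to look and compute and a tool call to move; the robot and the scene stay as the last step left them, time stands still between calls to the robot, and variables do not carry over. Pictures are saved under pics/ and viewed, and the job is handed in when it is done.

Besides the shell and the picture viewer there is one more tool, called after "Request:" as name(argument=value, ...), one argument or row to a line, values as JSON. apply_moves: Moves the arm, as the interface text tells. Its arguments: {"type":"object","properties":{"plan":{"type":"array","items":{"type":"array"}},"squeeze":{"type":"number"}},"required":["plan"]}

```bash
ls; mkdir -p pics; python3 - <<'E'
from plant import get_state, viewer, r
import cv2,pickle
print(get_state()); print(r.hold_point_z,[a for a in dir(r) if a[0]!='_'])
d={}
for n in("scene","top"):
    c=viewer.capture(n); d[n]=c; cv2.imwrite(f"pics/{n}0.png",c["frame"]); print(c["K"],c["D"],c["R"],c["t"])
pickle.dump(d,open("cap0.pkl","wb"))
E
```

```text
pics
{'time_s': 0.0, 'joints': array([ 8.94446187e+01,  2.05917308e+01,  6.34133868e-01, -1.87404411e-02,
       -7.01357402e+01, -1.65054009e+01]), 'qd': array([ 0.03379862,  0.00844756,  0.07371315,  0.00242536,  0.09225625,
       -0.14593551]), 'joint_torque': array([ 3.20988611e-04, -5.82713485e+01,  2.93054563e+01,  6.99708447e+00,
        6.95720402e-03, -1.49336333e-04]), 'tcp_pos': array([0.19794329, 0.64481975, 0.22562642]), 'eef_rot': array([-1.79990371e+02, -9.44964690e-02, -1.07067172e+02]), 'contact_force': array([ 0.59417232, -1.07431507, -0.11378654]), 'moment': array([-0.0143442 ,  0.00459042, -0.01641609]), 'gripper_width': 0.08740376409471004}
0.0188 ['Unreachable', 'hold_point_z']
[[454.0981834    0.         250.27783472]
 [  0.         454.0981834  194.24129543]
 [  0.           0.           1.        ]] [-0.00689583  0.          0.          0.          0.        ] [[ 0.35953739  0.93307953  0.0097705 ]
 [ 0.77592389 -0.29313258 -0.55858339]
 [-0.51833867  0.20841278 -0.82939082]] [-0.16345564 -0.31376686  1.6506342 ]
[[361.90709877   0.         258.81740971]
 [  0.         361.90709877 198.48460998]
 [  0.           0.           1.        ]] [-0.09401059  0.          0.          0.          0.        ] [[-0.02067764 -0.99957848 -0.02037878]
 [-0.99038157  0.02326807 -0.13639258]
 [ 0.13680926  0.01736249 -0.99044524]] [-0.00870835  0.49829836  1.1634665 ]
```

View pics/scene0.png

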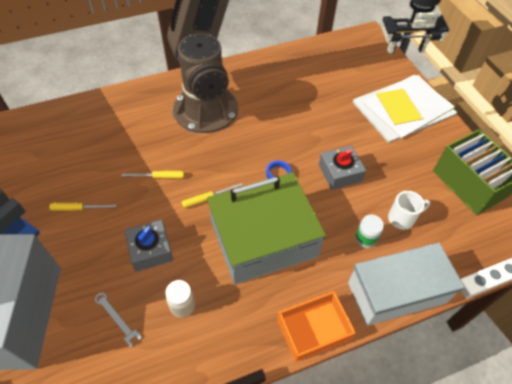

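View pics/top0.png

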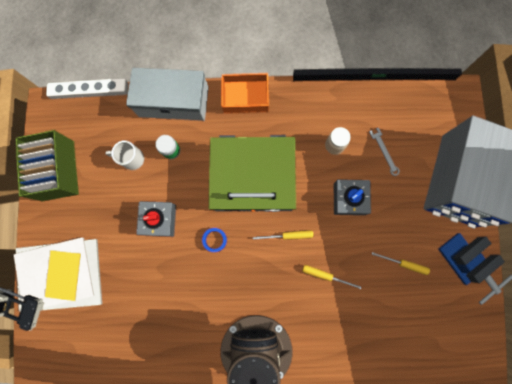

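```bash
cat > h.py <<'E'
import cv2,numpy as np
def proj(c,X):
    X=np.atleast_2d(np.array(X,float)); return cv2.projectPoints(X,cv2.Rodrigues(c["R"])[0],c["t"],c["K"],np.array(c["D"]))[0][:,0]
def ray(c,p,z):
    u=cv2.undistortPoints(np.array(p,float).reshape(-1,1,2),c["K"],np.array(c["D"]))[:,0]
    d=np.c_[u,np.ones(len(u))]@c["R"]; o=-c["R"].T@c["t"]
    return o+d*((z-o[2])/d[:,2])[:,None]
E
python3 - <<'E'
import pickle,cv2,numpy as np
from h import *
d=pickle.load(open("cap0.pkl","rb"))
for n in d:
    print(n,"tcp",proj(d[n],[0.198,.645,.227]))
s=d["scene"]["frame"]; t=d["top"]["frame"]
a=cv2.resize(t[190:250,125:185],(480,480),interpolation=cv2.INTER_CUBIC)
b=cv2.resize(s[135:195,312:372],(480,480),interpolation=cv2.INTER_CUBIC)[:, :310+10]
cv2.imwrite("pics/knob.png",np.hstack([a,b]))
cv2.imwrite("pics/box.png",np.vstack([cv2.resize(t[125:220,195:315],None,fx=5,fy=5,interpolation=cv2.INTER_CUBIC)]))
for n in d:
    hsv=cv2.cvtColor(d[n]["frame"],cv2.COLOR_BGR2HSV)
    H,S,V=cv2.split(hsv)
    red=(((H<6)|(H>174))&(S>170)&(V>90)).astype(np.uint8)
    k,l,st,ce=cv2.connectedComponentsWithStats(red)
    print(n,[(st[i].tolist(),ce[i].round(1).tolist()) for i in range(1,k) if st[i,4]>20])
    g=((H>33)&(H<48)&(S>120)&(V>60)).astype(np.uint8)
    cs,_=cv2.findContours(g,cv2.RETR_EXTERNAL,cv2.CHAIN_APPROX_NONE)
    c=max(cs,key=cv2.contourArea); print(cv2.contourArea(c),cv2.minAreaRect(c)); 
    ap=cv2.approxPolyDP(cv2.convexHull(c),4,True)[:,0]; print(ap.tolist()); print(ray(d[n],ap,.128).round(3).tolist())
E
```

```text
scene tcp [[405.58330458  49.79476865]]
top tcp [[ 26.09159779 299.09173136]]
scene [([336, 152, 16, 14, 170], [343.9, 158.3])]
6149.5 ((265.65155029296875, 216.41366577148438), (72.33242797851562, 99.76701354980469), 72.21611022949219)
[[292, 174], [324, 235], [232, 265], [208, 198]]
[[0.467, 0.125, 0.128], [0.683, 0.122, 0.128], [0.678, -0.138, 0.128], [0.461, -0.131, 0.128]]
top [([144, 211, 16, 15, 167], [152.4, 217.8])]
5880.5 ((251.5, 173.0), (72.0, 85.0), 90.0)
[[294, 139], [294, 208], [209, 207], [212, 138]]
[[0.67, -0.135, 0.128], [0.453, -0.127, 0.128], [0.462, 0.131, 0.128], [0.68, 0.122, 0.128]]
```

View pics/knob.png

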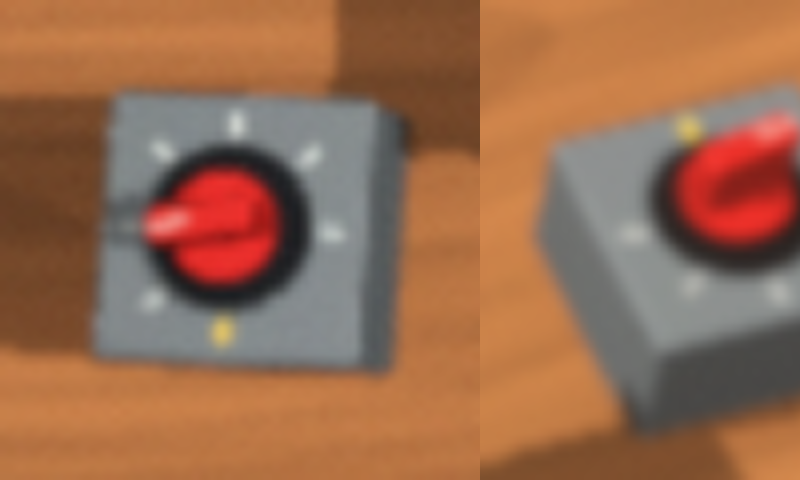

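View pics/box.png

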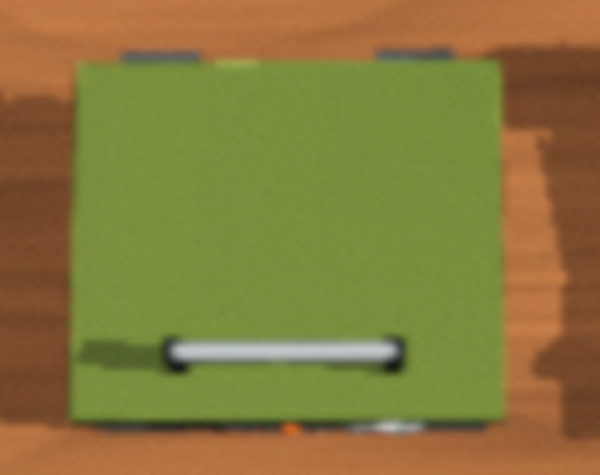

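```bash
python3 - <<'E'
import pickle,cv2,numpy as np
from h import *
d=pickle.load(open("cap0.pkl","rb"));t=d["top"];s=d["scene"]
a=cv2.resize(t["frame"][206:230,138:168],(600,480),interpolation=cv2.INTER_CUBIC)
cv2.imwrite("pics/k1.png",a)
a=cv2.resize(s["frame"][144:172,328:363],(700,560),interpolation=cv2.INTER_CUBIC)
cv2.imwrite("pics/k2.png",a)
o=np.array([125,190]);cr=np.array([[115,92],[380,103],[362,365],[95,355]])/8+o-.5+1/16
P=ray(t,cr,.07);print(P.round(3),P.mean(0))
print("tick",ray(t,[[222/8+124.5,332/8+189.5]],.07))
# handle ends
h=np.array([[175,352],[397,352]])/5+[194.6,124.6]
P=ray(t,h,.168);print("bar",P.round(4),P.mean(0))
E
```

```text
[[0.494 0.371 0.07 ]
 [0.487 0.261 0.07 ]
 [0.381 0.267 0.07 ]
 [0.387 0.377 0.07 ]] [0.43710176 0.31888581 0.07      ]
tick [[0.39549103 0.32470784 0.07      ]]
bar [[ 0.4919  0.0638  0.168 ]
 [ 0.4888 -0.0669  0.168 ]] [ 0.49031479 -0.00153223  0.168     ]
```

View pics/k1.png

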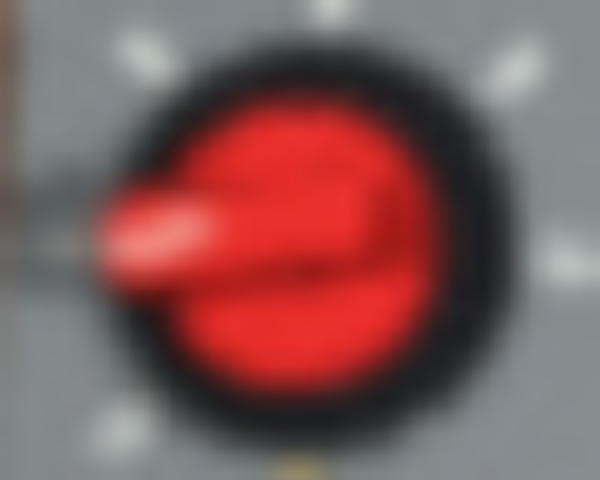

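View pics/k2.png

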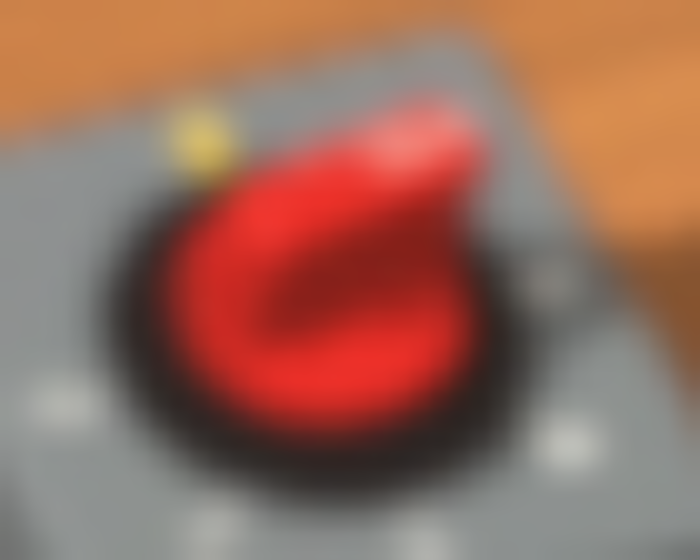

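```bash
python3 - <<'E'
import pickle,cv2,numpy as np
from h import *
d=pickle.load(open("cap0.pkl","rb"));t=d["top"];s=d["scene"]
A=lambda p:np.array(p)/20+[137.52,205.52]
B=lambda p:np.array(p)/20+[327.52,143.52]
def rep(P): v=P[0]-P[1];print(P.round(4).tolist(),np.degrees(np.arctan2(v[1],v[0])),np.linalg.norm(v))
rep(ray(t,A([[115,243],[205,222]]),.114)); rep(ray(t,A([[97,241],[365,220]]),.114))
rep(ray(s,B([[470,122],[355,155]]),.114)); 
print("disc top",ray(t,A([[302,245]]),.084)); 
for z in(.07,.08,.084):print("ring",ray(t,A([[312,245]]),z),ray(s,B([[320,315]]),z))
print("tick scene",ray(s,B([[203,140]]),.07))
E
```

```text
[[0.4351, 0.34, 0.114], [0.4381, 0.3257, 0.114]] 101.85259048560494 0.014622652067487519
[[0.4355, 0.3429, 0.114], [0.4379, 0.3003, 0.114]] 93.28561782196574 0.042723611604658616
[[0.437, 0.3386, 0.114], [0.4366, 0.3189, 0.114]] 88.79852829168294 0.01974124299974422
disc top [[0.4369128  0.31972536 0.084     ]]
ring [[0.43814702 0.32251137 0.07      ]] [[0.43431899 0.32293159 0.07      ]]
ring [[0.43724282 0.31935512 0.08      ]] [[0.44074805 0.31754303 0.08      ]]
ring [[0.43688115 0.31809263 0.084     ]] [[0.44331968 0.31538761 0.084     ]]
tick scene [[0.39587663 0.32199593 0.07      ]]
```

```bash
cat > rows.py <<'E'
import sys,numpy as np,json
from scipy.spatial.transform import Rotation as Ro
from plant import get_state
def rows(target,yaw,n,close=0,spin=0):
    s=get_state();R=Ro.from_euler('xyz',s["eef_rot"],degrees=True);p=np.array(s["tcp_pos"])
    dy=(yaw-s["eef_rot"][2]+180)%360-180 if yaw is not None else 0
    dy+=spin
    d=(np.array(target)-p)/n; out=[]
    for i in range(n):
        out.append([close,(R.inv().apply(d)/.05).round(2).tolist(),round(-dy/6/n,2)])
        R=R*Ro.from_euler('z',-dy/n,degrees=True)
    print("yaw change",dy); print(json.dumps(out))
E
python3 -c "
from rows import *
rows([.437,.3205,.2],-177,12)"
```

```text
yaw change -69.9332749980222
[[0, [0.4, -0.54, 0.04], 0.97], [0, [0.34, -0.58, 0.04], 0.97], [0, [0.28, -0.61, 0.04], 0.97], [0, [0.22, -0.63, 0.04], 0.97], [0, [0.15, -0.65, 0.04], 0.97], [0, [0.09, -0.67, 0.04], 0.97], [0, [0.02, -0.67, 0.04], 0.97], [0, [-0.05, -0.67, 0.04], 0.97], [0, [-0.12, -0.66, 0.04], 0.97], [0, [-0.18, -0.65, 0.04], 0.97], [0, [-0.25, -0.62, 0.04], 0.97], [0, [-0.31, -0.6, 0.04], 0.97]]
```

Possible mix-ups (pixels in the top view):
- **Knob:** the red one at (152,217) is the heat knob. The blue one at (355,196) is the lamp knob.
- **Lid:** the olive plate with a bar at (252,173) is the lid. The green crate at (45,165) and the blue-grey box at (168,93) are not.

The close crop confirmed the red knob. Its yellow tick is on the -x side, and its pointer is about 84° clockwise of off.

Request:
apply_moves(
  plan=[
    [0,[0.4,-0.54,0.04],0.97],
    [0,[0.34,-0.58,0.04],0.97],
    [0,[0.28,-0.61,0.04],0.97],
    [0,[0.22,-0.63,0.04],0.97],
    [0,[0.15,-0.65,0.04],0.97],
    [0,[0.09,-0.67,0.04],0.97],
    [0,[0.02,-0.67,0.04],0.97],
    [0,[-0.05,-0.67,0.04],0.97],
    [0,[-0.12,-0.66,0.04],0.97],
    [0,[-0.18,-0.65,0.04],0.97],
    [0,[-0.25,-0.62,0.04],0.97],
    [0,[-0.31,-0.6,0.04],0.97],
  ],
  squeeze=15,
)

```text
time_s: 1.6
tcp_pos: [0.4377, 0.3201, 0.2023]
eef_rot: [-180.0, -0.0, -177.1]
contact_force: [0.1, 0.3, 0.4]
gripper_width: 0.0878
```

```bash
python3 - <<'E'
from plant import *
import cv2
from rows import *
s=get_state();print(s["time_s"],s["tcp_pos"],s["eef_rot"],s["joints"])
for n in("scene","top"): cv2.imwrite(f"pics/{n}1.png",viewer.capture(n)["frame"])
rows([.437,.3205,.15],-177,2)
E
```

```text
1.6 [0.43774793 0.32006073 0.20225349] [-1.79980450e+02 -2.25841016e-02 -1.77094857e+02] [ 5.68809665e+01  9.12414784e+00 -1.81537361e+01 -7.61239250e-03
 -6.27512097e+01 -5.39723328e+01]
yaw change 0.19196045715912646
[[0, [0.01, 0.02, 0.52], -0.02], [0, [0.01, 0.02, 0.52], -0.02]]
```

View pics/scene1.png

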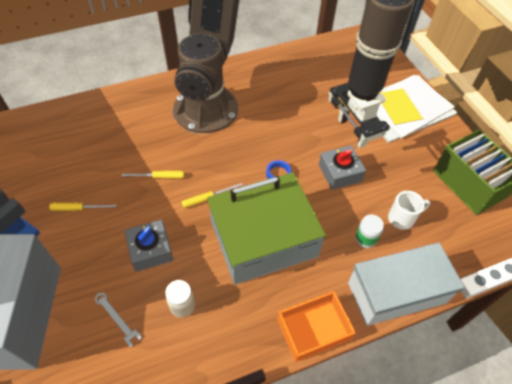

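The gripper is straddling the spot above the red knob, with the fingers around (338,95) and (372,132), and nothing lies in its path. I'll descend and close.

Request:
apply_moves(
  plan=[
    [0,[0.01,0,0.6],0],
    [0,[0.01,0,0.6],0],
    [0,[0,0,0.6],0],
    [0,[0,0,0.41],0],
    [0,[0,0,0],0],
    [200,[0,0,0],0],
    [200,[0,0,0],0],
    [200,[0,0,0],0],
    [255,[0,0,0],0],
    [255,[0,0,0],0],
    [255,[0,0,0],0],
    [255,[0,0,0],0],
  ],
  squeeze=20,
)

```text
time_s: 3.2
tcp_pos: [0.4363, 0.3211, 0.092]
eef_rot: [-180.0, -0.0, -176.9]
contact_force: [-1.1, 0.4, 0.7]
gripper_width: 0.0234
```

```bash
python3 - <<'E'
from plant import *
s=get_state();print(s)
E
```

```text
{'time_s': 3.2, 'joints': array([ 5.70811583e+01,  1.54855424e+01, -2.62276405e+01, -4.18060070e-04,
       -4.82913481e+01, -5.39855913e+01]), 'qd': array([ 0.00083263,  0.00495554,  0.03441249,  0.08789308,  0.10363887,
       -0.04627303]), 'joint_torque': array([-9.96495437e-04, -4.52592695e+01,  2.32307839e+01,  5.55148512e+00,
       -4.34228510e-02, -7.95009737e-05]), 'tcp_pos': array([0.4363499 , 0.32108193, 0.09203816]), 'eef_rot': array([-1.79996519e+02, -2.91655271e-03, -1.76904711e+02]), 'contact_force': array([-1.09224386,  0.42508565,  0.7202543 ]), 'moment': array([ 0.05237571, -0.02597548, -0.05140673]), 'gripper_width': 0.02339635140646951}
```

Request:
apply_moves(
  plan=[
    [255,[0,0,0],0],
    [255,[0,0,0],0],
    [255,[0,0,0],0],
  ],
)

```text
time_s: 3.58
tcp_pos: [0.4365, 0.3211, 0.092]
eef_rot: [180.0, 0.0, -176.9]
contact_force: [1.7, -0.0, 0.2]
gripper_width: 0.0137
```

Request:
apply_moves(
  plan=[
    [255,[0,0,0],-0.5],
    [255,[0,0,0],-1],
    [255,[0,0,0],-1],
    [255,[0,0,0],-1],
    [255,[0,0,0],-1],
    [255,[0,0,0],-1],
    [255,[0,0,0],-1],
    [255,[0,0,0],-1],
    [255,[0,0,0],-1],
    [255,[0,0,0],-1],
    [255,[0,0,0],-1],
    [255,[0,0,0],-1],
  ],
)

```text
time_s: 5.08
tcp_pos: [0.436, 0.3207, 0.092]
eef_rot: [180.0, -0.1, -107.7]
contact_force: [-1.3, -2.5, 1.6]
gripper_width: 0.014
```

```bash
python3 - <<'E'
from plant import *
s=get_state();print(s["moment"],s["eef_rot"],s["joints"],s["gripper_width"])
E
```

```text
[-0.48292126  0.44318719  0.00807567] [ 1.79973781e+02 -5.45394517e-02 -1.07718160e+02] [ 5.70834287e+01  1.54728126e+01 -2.62457613e+01 -1.47281353e-02
 -4.83409325e+01  1.52081947e+01] 0.013988419120710643
```

Request:
apply_moves(
  plan=[
    [255,[0,0,0],-0.7],
    [255,[0,0,0],-0.7],
    [255,[0,0,0],-0.3],
    [255,[0,0,0],0],
  ],
)

```text
time_s: 5.58
tcp_pos: [0.436, 0.3206, 0.092]
eef_rot: [180.0, -0.1, -97.8]
contact_force: [-1.6, -1.9, 3.5]
gripper_width: 0.0138
```

```bash
python3 - <<'E'
from plant import *
s=get_state();print(s["moment"],s["eef_rot"])
E
```

```text
[-0.99374013  1.02374267  0.01992197] [ 1.79965324e+02 -5.29515208e-02 -9.77505987e+01]
```

Request:
apply_moves(
  plan=[
    [255,[0,0,0],-0.4],
    [255,[0,0,0],-0.2],
    [255,[0,0,0],0],
  ],
)

```text
time_s: 5.95
tcp_pos: [0.436, 0.3206, 0.092]
eef_rot: [180.0, -0.1, -94.2]
contact_force: [-4.0, -4.4, 4.3]
gripper_width: 0.014
```

```bash
python3 - <<'E'
from plant import *
s=get_state();print(s["moment"],s["eef_rot"],s["contact_force"])
E
```

```text
[-1.4549034   1.41362865  0.04670614] [ 1.79963950e+02 -5.44520128e-02 -9.41526991e+01] [-3.98483033 -4.36560725  4.34901516]
```

Request:
apply_moves(
  plan=[
    [255,[0,0,0],-0.3],
    [255,[0,0,0],-0.3],
    [255,[0,0,0],0],
  ],
)

```text
time_s: 6.32
tcp_pos: [0.436, 0.3206, 0.0919]
eef_rot: [180.0, -0.0, -90.6]
contact_force: [-3.5, -3.6, 3.3]
gripper_width: 0.0143
```

```bash
python3 - <<'E'
from plant import *
s=get_state();print(s["moment"],s["eef_rot"],s["contact_force"])
E
```

```text
[-1.44053238  1.29905582 -0.53107694] [ 1.79956017e+02 -3.90024425e-02 -9.05735188e+01] [-3.54690139 -3.55199484  3.34776843]
```

Request:
apply_moves(
  plan=[
    [255,[0,0,0],-0.3],
    [255,[0,0,0],-0.3],
    [255,[0,0,0],0],
  ],
)

```text
time_s: 6.7
tcp_pos: [0.436, 0.3206, 0.0919]
eef_rot: [179.9, -0.0, -87.0]
contact_force: [-4.3, -5.5, 3.1]
gripper_width: 0.0155
```

```bash
python3 - <<'E'
from plant import *
s=get_state();print(s["moment"],s["eef_rot"],s["contact_force"])
E
```

```text
[-1.51125509  1.3743589  -0.65500018] [ 1.79949144e+02 -3.39059414e-02 -8.69535626e+01] [-4.26911944 -5.49988455  3.12368066]
```

The z moment jumped to -0.65 N m and the fingers started slipping round the bar, so the knob is at its stop. I'll open, lift and look.

Request:
apply_moves(
  plan=[
    [0,[0,0,0],0],
    [0,[0,0,0],0],
    [0,[0,0,0],0],
    [0,[0,0,0],0],
    [0,[0,0,-0.5],0],
    [0,[0,0,-0.8],0],
    [0,[0,0,-0.8],0],
    [0,[0,0,-0.8],0],
  ],
)

```text
time_s: 7.7
tcp_pos: [0.4363, 0.3211, 0.2385]
eef_rot: [-180.0, 0.0, -86.9]
contact_force: [1.4, 0.5, -0.3]
gripper_width: 0.0863
```

```bash
python3 - <<'E'
from plant import *
from rows import *
from h import *
import cv2,pickle
d={n:viewer.capture(n) for n in("scene","top")}; pickle.dump(d,open("cap2.pkl","wb"))
s,t=d["scene"]["frame"],d["top"]["frame"]
cv2.imwrite("pics/s2.png",np.hstack([cv2.resize(s[135:195,312:372],(400,400),interpolation=2),cv2.resize(t[185:245,122:182],(400,400),interpolation=2)]))
cv2.imwrite("pics/s2f.png",s)
st=get_state();print(st["tcp_pos"],st["eef_rot"],st["contact_force"],st["gripper_width"])
rows([.4903,-.001,.26],178.1,12)
E
```

```text
[0.43820327 0.32289025 0.24203674] [-179.65181893    0.32490873  -86.86300843] [-0.05159422 -0.93698519 -0.17677103] 0.087356717262458
yaw change -95.0369915726368
[[0, [0.54, -0.06, -0.03], 1.32], [0, [0.53, -0.13, -0.03], 1.32], [0, [0.51, -0.2, -0.03], 1.32], [0, [0.47, -0.27, -0.03], 1.32], [0, [0.43, -0.33, -0.03], 1.32], [0, [0.38, -0.39, -0.03], 1.32], [0, [0.32, -0.44, -0.03], 1.32], [0, [0.26, -0.48, -0.03], 1.32], [0, [0.19, -0.51, -0.03], 1.32], [0, [0.12, -0.53, -0.03], 1.32], [0, [0.05, -0.54, -0.03], 1.32], [0, [-0.03, -0.55, -0.03], 1.32]]
```

View pics/s2.png

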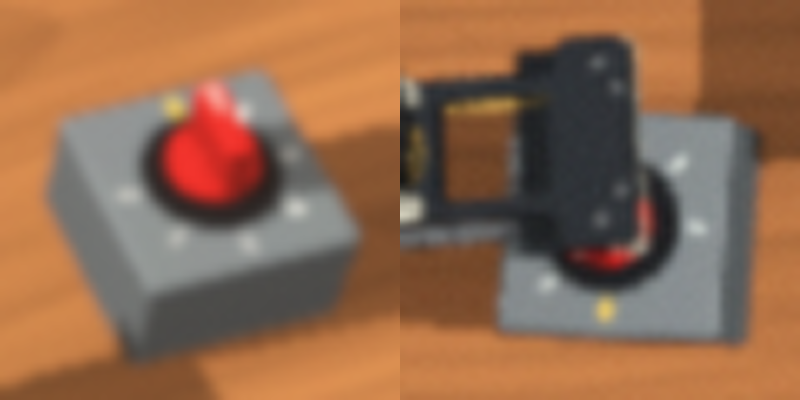

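```bash
python3 - <<'E'
import pickle
from h import *
c=pickle.load(open("cap2.pkl","rb"))["scene"]
a=cv2.resize(c["frame"][140:172,328:360],(640,640),interpolation=cv2.INTER_CUBIC); cv2.imwrite("pics/k3.png",a)
f=lambda X:(proj(c,X)-[327.52,139.52])*20
u=np.array([.4365,.3205])
for th in (176.6,166.6,146.6): 
    e=np.array([np.cos(np.radians(th)),np.sin(np.radians(th))])
    print(th,f([*(u+e*.018),.114]),f([*(u+e*.005),.114]),f([*(u-e*.021),.114]))
E
```

```text
176.6 [[315.76967749 145.61219969]] [[350.52949103 207.74015822]] [[421.08042576 333.85053395]]
166.6 [[334.97318009 142.31733259]] [[355.88827877 206.81506864]] [[398.36510466 337.82059528]]
146.6 [[375.38692524 143.84666498]] [[367.17182686 207.24300375]] [[350.48374724 335.99655524]]
```

View pics/k3.png

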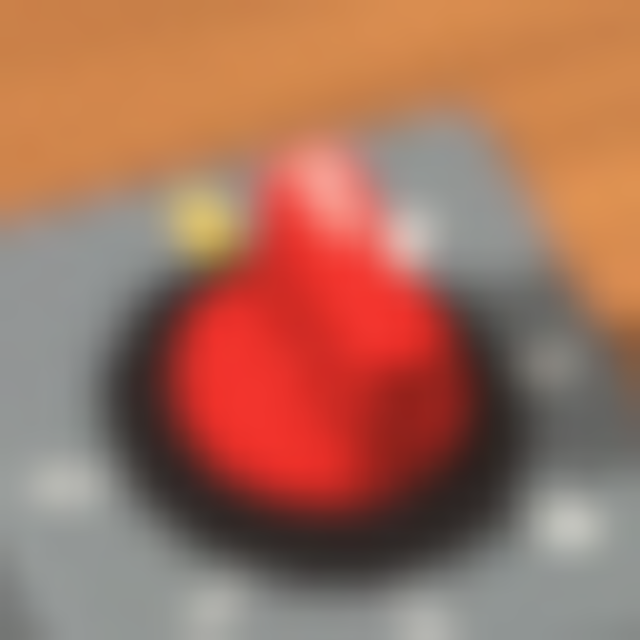

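The line's outer end is at (315,150) and its inner end at (345,212) in the crop. For the off direction I predicted (316,146) and (350,208), so the knob is off. Next is the lid handle.

```bash
python3 - <<'E'
from rows import *
from h import *
import pickle
rows([.4905,-.0015,.26],178.1,16)
s=pickle.load(open("cap0.pkl","rb"))["scene"]
cv2.imwrite("pics/bar.png",cv2.resize(s["frame"][165:215,220:300],None,fx=8,fy=8,interpolation=2))
print((proj(s,[[.492,.0575,.168],[.489,-.0605,.168],[.4905,-.0015,.168]])-[219.5,164.5])*8)
E
```

```text
yaw change -95.0369915726368
[[0, [0.41, -0.04, -0.02], 0.99], [0, [0.4, -0.09, -0.02], 0.99], [0, [0.39, -0.13, -0.02], 0.99], [0, [0.38, -0.17, -0.02], 0.99], [0, [0.36, -0.2, -0.02], 0.99], [0, [0.33, -0.24, -0.02], 0.99], [0, [0.31, -0.27, -0.02], 0.99], [0, [0.28, -0.3, -0.02], 0.99], [0, [0.24, -0.33, -0.02], 0.99], [0, [0.21, -0.35, -0.02], 0.99], [0, [0.17, -0.37, -0.02], 0.99], [0, [0.13, -0.39, -0.02], 0.99], [0, [0.09, -0.4, -0.02], 0.99], [0, [0.05, -0.41, -0.02], 0.99], [0, [0.01, -0.41, -0.02], 0.99], [0, [-0.04, -0.41, -0.02], 0.99]]
[[443.08751907 115.59728447]
 [122.37573937 207.45106298]
 [284.2035188  161.10165693]]
```

View pics/bar.png

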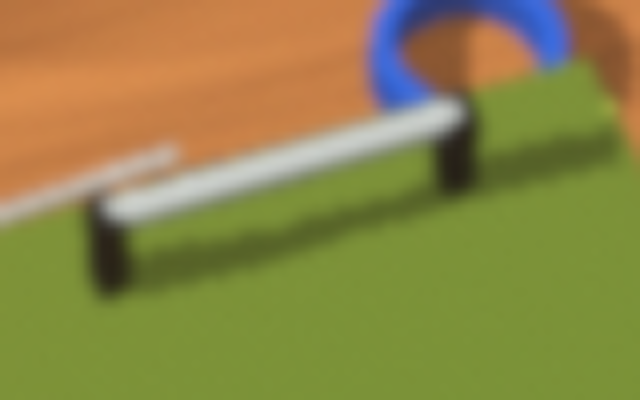

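The bar runs from about (122,206) to (443,117) in the crop. My projection of its measured ends lands on both, within about 3 crop pixels (under 1 mm).

Request:
apply_moves(
  plan=[
    [0,[0.41,-0.04,-0.02],0.99],
    [0,[0.4,-0.09,-0.02],0.99],
    [0,[0.39,-0.13,-0.02],0.99],
    [0,[0.38,-0.17,-0.02],0.99],
    [0,[0.36,-0.2,-0.02],0.99],
    [0,[0.33,-0.24,-0.02],0.99],
    [0,[0.31,-0.27,-0.02],0.99],
    [0,[0.28,-0.3,-0.02],0.99],
    [0,[0.24,-0.33,-0.02],0.99],
    [0,[0.21,-0.35,-0.02],0.99],
    [0,[0.17,-0.37,-0.02],0.99],
    [0,[0.13,-0.39,-0.02],0.99],
  ],
)

```text
time_s: 9.3
tcp_pos: [0.4752, 0.0773, 0.2489]
eef_rot: [180.0, 0.0, -158.4]
contact_force: [-0.3, -0.2, 0.4]
gripper_width: 0.0874
```

Request:
apply_moves(
  plan=[
    [0,[0.09,-0.4,-0.02],0.99],
    [0,[0.05,-0.41,-0.02],0.99],
    [0,[0.01,-0.41,-0.02],0.99],
    [0,[-0.04,-0.41,-0.02],0.99],
    [0,[0,0,0],0],
    [0,[0,0,0],0],
  ],
)

```text
time_s: 10.05
tcp_pos: [0.4881, -0.0031, 0.2528]
eef_rot: [180.0, -0.0, 178.1]
contact_force: [0.7, 0.2, 0.1]
gripper_width: 0.0881
```

```bash
python3 - <<'E'
from rows import *
s=get_state();print(s["tcp_pos"],s["eef_rot"],s["joints"],s["contact_force"])
rows([.4905,-.0015,.155],178.1,3)
E
```

```text
[ 0.48806813 -0.00307861  0.25284272] [ 1.79993593e+02 -6.98334513e-03  1.78127685e+02] [ 2.27706737e+01  1.64478606e+00 -1.97661380e+01 -9.38304809e-03
 -6.85927519e+01 -2.46395641e+01] [0.66364232 0.18682683 0.08036482]
yaw change -0.027684923946083018
[[0, [-0.02, 0.01, 0.65], 0.0], [0, [-0.02, 0.01, 0.65], 0.0], [0, [-0.02, 0.01, 0.65], 0.0]]
```

Request:
apply_moves(
  plan=[
    [0,[-0.02,0.01,0.65],0],
    [0,[-0.02,0.01,0.65],0],
    [0,[-0.01,0.01,0.65],0],
    [0,[0,0,0],0],
    [255,[0,0,0],0],
    [255,[0,0,0],0],
    [255,[0,0,0],0],
    [255,[0,0,0],0],
    [255,[0,0,0],0],
    [255,[0,0,0],0],
    [255,[0,0,0],0],
    [255,[0,0,0],0],
  ],
  squeeze=30,
)

```text
time_s: 11.55
tcp_pos: [0.4907, -0.0019, 0.1555]
eef_rot: [-180.0, -0.0, 178.1]
contact_force: [0.5, 0.1, 0.1]
gripper_width: 0.0134
```

Request:
apply_moves(
  plan=[
    [255,[0,0,0],0],
    [255,[0,0,0],0],
  ],
)

```text
time_s: 11.8
tcp_pos: [0.4901, -0.0019, 0.1554]
eef_rot: [-180.0, -0.1, 178.1]
contact_force: [-4.7, 1.9, 3.3]
gripper_width: 0.011
```

```bash
python3 - <<'E'
from plant import *
import cv2
s=get_state();print(s["tcp_pos"],s["eef_rot"],s["contact_force"],s["gripper_width"])
c=viewer.capture("scene")["frame"];cv2.imwrite("pics/s4.png",cv2.resize(c[90:290,180:380],(600,600)))
E
```

```text
[ 0.4900729  -0.00190129  0.15544462] [-1.79993995e+02 -6.22062793e-02  1.78054806e+02] [-4.66354988  1.87018202  3.28553584] 0.011037728586152916
```

View pics/s4.png

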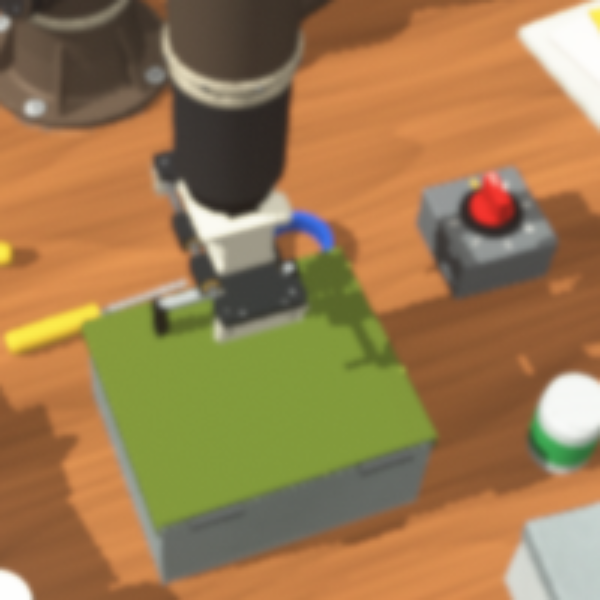

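```bash
python3 -c "
import numpy as np
t=np.radians(np.arange(0,46,3));x=190*(1-np.cos(t))+48*np.sin(t);z=190*np.sin(t)+48*(np.cos(t)-1)
print(np.c_[np.degrees(t),x,z].round(1).tolist());print((np.c_[-np.diff(x),-np.diff(z)]/50).round(2).tolist())"
```

```text
[[0.0, 0.0, 0.0], [3.0, 2.8, 9.9], [6.0, 6.1, 19.6], [9.0, 9.8, 29.1], [12.0, 14.1, 38.5], [15.0, 18.9, 47.5], [18.0, 24.1, 56.4], [21.0, 29.8, 64.9], [24.0, 35.9, 73.1], [27.0, 42.5, 81.0], [30.0, 49.5, 88.6], [33.0, 56.8, 95.7], [36.0, 64.5, 102.5], [39.0, 72.5, 108.9], [42.0, 80.9, 114.8], [45.0, 89.6, 120.3]]
[[-0.06, -0.2], [-0.07, -0.19], [-0.08, -0.19], [-0.09, -0.19], [-0.1, -0.18], [-0.1, -0.18], [-0.11, -0.17], [-0.12, -0.16], [-0.13, -0.16], [-0.14, -0.15], [-0.15, -0.14], [-0.15, -0.14], [-0.16, -0.13], [-0.17, -0.12], [-0.17, -0.11]]
```

Request:
apply_moves(
  plan=[
    [255,[-0.06,0,-0.2],0],
    [255,[-0.07,0,-0.19],0],
    [255,[-0.08,0,-0.19],0],
    [255,[-0.09,0,-0.19],0],
    [255,[-0.1,0,-0.18],0],
    [255,[0,0,0],0],
  ],
)

```text
time_s: 12.6
tcp_pos: [0.5083, -0.0024, 0.2031]
eef_rot: [180.0, -0.3, 178.0]
contact_force: [-11.8, 5.2, 2.2]
gripper_width: 0.0109
```

```bash
python3 - <<'E'
from plant import *
s=get_state();print(s["tcp_pos"],s["eef_rot"],s["contact_force"],s["moment"],s["gripper_width"])
E
```

```text
[ 0.5083399  -0.00240047  0.20309261] [179.98296046  -0.28503162 178.01605111] [-11.80024995   5.15103139   2.20981348] [2.04858883 4.4887391  0.11713001] 0.010885433559368413
```

Request:
apply_moves(
  plan=[
    [255,[-0.06,0,-0.18],0],
    [255,[-0.1,0,-0.17],0],
    [255,[-0.12,0,-0.16],0],
    [255,[-0.13,0,-0.16],0],
    [255,[-0.14,0,-0.15],0],
    [255,[0,0,0],0],
  ],
)

```text
time_s: 13.35
tcp_pos: [0.5382, -0.003, 0.2453]
eef_rot: [180.0, -0.0, 178.1]
contact_force: [-8.5, 5.7, 2.1]
gripper_width: 0.0105
```

```bash
python3 - <<'E'
from plant import *
import cv2
s=get_state();print(s["tcp_pos"],s["eef_rot"],s["contact_force"],s["moment"],s["gripper_width"])
c=viewer.capture("scene")["frame"];cv2.imwrite("pics/s5.png",cv2.resize(c[90:290,180:380],(600,600)))
E
```

```text
[ 0.53816568 -0.00300388  0.24531858] [ 1.79954488e+02 -3.70246549e-02  1.78054941e+02] [-8.49302843  5.74565458  2.06477954] [ 2.38384302  3.13061545 -0.0157966 ] 0.01054465779259707
```

View pics/s5.png

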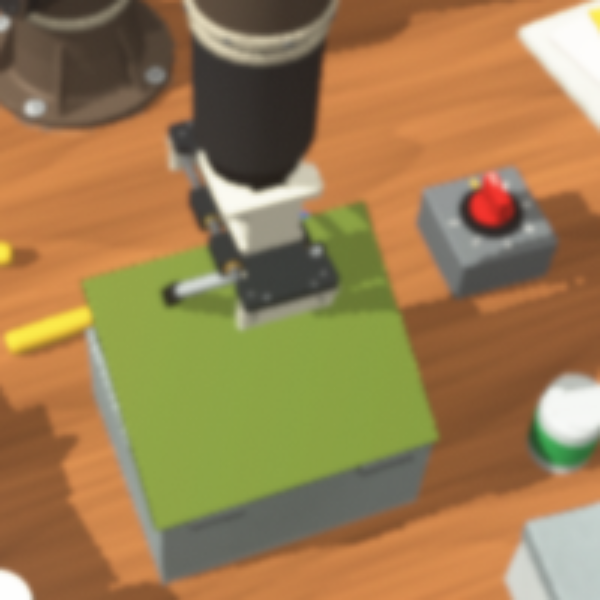

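The lid is rising with the gripper and is at about 30°. I'll continue to 45°.

Request:
apply_moves(
  plan=[
    [255,[-0.13,0,-0.14],0],
    [255,[-0.15,0,-0.14],0],
    [255,[-0.16,0,-0.13],0],
    [255,[-0.17,0,-0.12],0],
    [255,[-0.17,0,-0.11],0],
    [255,[0,0,0],0],
    [255,[0,0,0],0],
  ],
)

```text
time_s: 14.28
tcp_pos: [0.5775, -0.0041, 0.2782]
eef_rot: [179.9, 0.1, 178.1]
contact_force: [-8.1, 7.7, 7.9]
gripper_width: 0.0108
```

```bash
python3 - <<'E'
from plant import *
from h import *
import cv2,pickle
s=get_state();print(s["tcp_pos"],s["eef_rot"],s["contact_force"],s["moment"],s["gripper_width"])
d={n:viewer.capture(n) for n in("scene","top")}; pickle.dump(d,open("cap6.pkl","wb"))
for n in d: cv2.imwrite(f"pics/{n}6.png",d[n]["frame"])
# predicted lid outline for angles
hx=np.array([.681,-.006]);ex=np.array([np.cos(np.radians(-1.9)),np.sin(np.radians(-1.9))]);ey=np.array([-ex[1],ex[0]])
for th in(40,45,50):
    c,q=np.cos(np.radians(th)),np.sin(np.radians(th))
    P=[]
    for a,b in((-226,0),(-226,8)):
        for y in(133,-133):
            lx=(a*c+b*q)/1e3;lz=(-a*q+b*c)/1e3
            P.append([*(hx+ex*lx+ey*y/1e3),.12+lz])
    print(th,*[proj(d[n],P).round(1).tolist() for n in d])
E
```

```text
[ 0.57747515 -0.00412935  0.27824681] [1.79935558e+02 8.07846412e-02 1.78096628e+02] [-8.10030758  7.67781776  7.87804268] [2.76719075 3.13575306 0.10103515] 0.010789112884887916
40 [[306.3, 154.9], [208.9, 181.4], [307.3, 154.9], [209.3, 181.6]] [[200.5, 182.8], [299.4, 183.7], [200.1, 180.5], [299.6, 181.3]]
45 [[308.9, 155.2], [210.0, 182.2], [310.1, 155.4], [210.5, 182.6]] [[199.7, 176.9], [299.9, 177.7], [199.4, 174.4], [300.1, 175.2]]
50 [[311.8, 156.1], [211.3, 183.6], [313.0, 156.6], [211.9, 184.3]] [[198.9, 170.5], [300.3, 171.3], [198.7, 167.8], [300.5, 168.5]]
```

View pics/scene6.png

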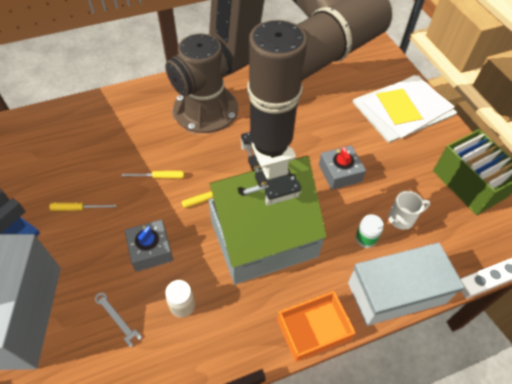

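View pics/top6.png

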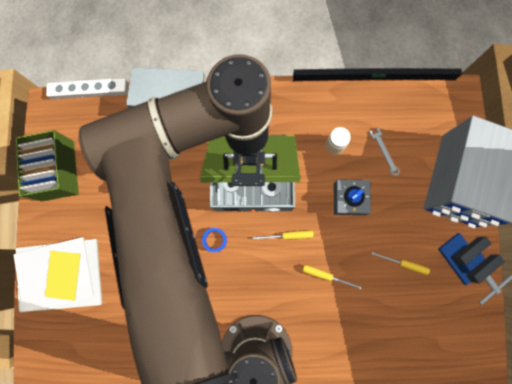

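```bash
python3 - <<'E'
import pickle
from h import *
d=pickle.load(open("cap6.pkl","rb"))
t=d["top"]["frame"];s=d["scene"]["frame"]
cv2.imwrite("pics/t7.png",cv2.resize(t[130:215,190:310],None,fx=5,fy=5,interpolation=2))
cv2.imwrite("pics/s7.png",cv2.resize(s[140:250,200:330],None,fx=5,fy=5,interpolation=2))
E
```

```text
(no output)
```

View pics/t7.png

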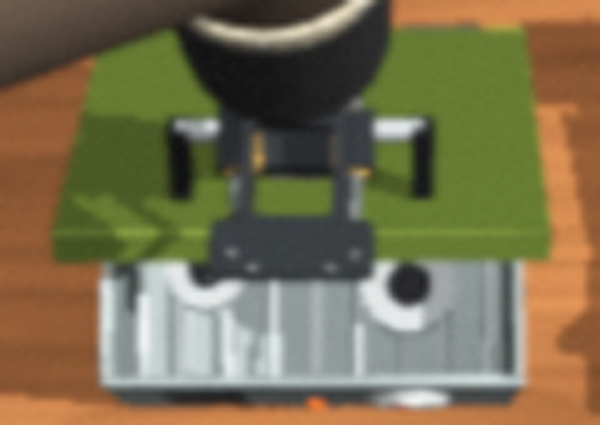

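View pics/s7.png

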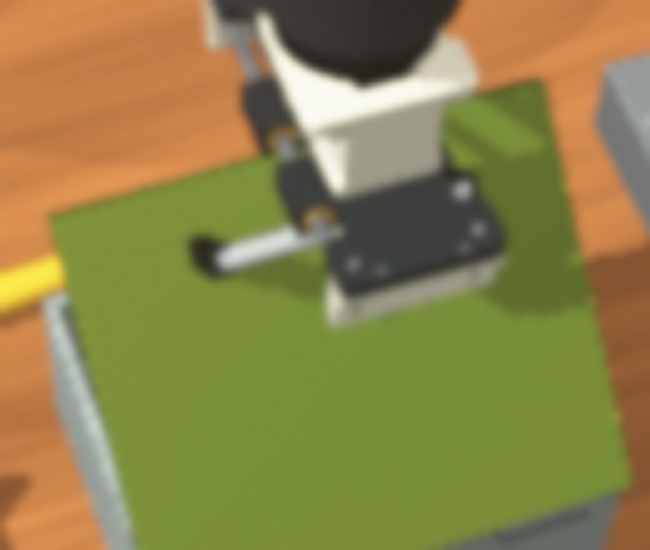

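```bash
python3 - <<'E'
import pickle
from h import *
d=pickle.load(open("cap6.pkl","rb"));t=d["top"];s=d["scene"]
def tri(a,b):
    P=[np.c_[c["R"],c["t"]] for c in(s,t)]
    u=[cv2.undistortPoints(np.array(p,float).reshape(1,1,2),c["K"],np.array(c["D"]))[0,0] for p,c in((a,s),(b,t))]
    X=cv2.triangulatePoints(P[0],P[1],u[0],u[1])[:,0];X=X[:3]/X[3]
    print(X.round(4),proj(s,X)-a,proj(t,X)-b); return X
f=lambda p,o:np.array(p)/5+np.array(o)-.4
S=(200,140);T=(190,130)
A=tri(f([50,214],S),f([551,232],T)); B=tri(f([545,80],S),f([55,234],T)); C=tri(f([203,246],S),f([426,124],T))
for X in(A,B): print(np.degrees(np.arctan2(X[2]-.12,.681-X[0])), np.hypot(X[2]-.12,.681-X[0]))
print("bar",np.degrees(np.arctan2(C[2]-.12,.681-C[0]))-14.2)
# front edge by fixed radius: plate top front edge row 176.6 at several angles
for th in(40,42,44,46,48):
    c,q=np.cos(np.radians(th)),np.sin(np.radians(th))
    print(th,proj(t,[[.681-.226*c+b*q,-.006,.12+.226*q+b*c] for b in(0,.008)]).round(1).tolist(),"bar",proj(t,[[.681-.19*c+.048*q,-.06,.12+.19*q+.048*c]]),proj(s,[[.681-.19*c+.048*q,-.067,.12+.19*q+.048*c]]))
E
```

```text
[ 0.5204 -0.1343  0.2839] [[ 0.47743832 -0.02070593]] [[0.43165675 0.11147525]]
[0.527  0.13   0.2805] [[-0.17373999  0.0321455 ]] [[-0.16229438 -0.04985937]]
[ 0.5756 -0.0719  0.2995] [[ 1.4583064  -0.13546373]] [[1.29932331 0.34085674]]
45.56809662009154 0.22946990684486895
46.18973970670816 0.22244031788445087
bar 45.39147266249965
40 [[251.9, 183.2], [251.7, 180.9]] bar [[271.52357765 160.22454978]] [[242.2567032  189.95038919]]
42 [[251.8, 180.9], [251.6, 178.5]] bar [[271.48920427 157.81325497]] [[243.05693503 190.81991335]]
44 [[251.6, 178.5], [251.5, 176.0]] bar [[271.45214309 155.35765778]] [[243.8856098  191.78772601]]
46 [[251.5, 176.0], [251.4, 173.4]] bar [[271.41243767 152.86214327]] [[244.74195605 192.85400645]]
48 [[251.4, 173.4], [251.3, 170.8]] bar [[271.37013987 150.33126987]] [[245.62512407 194.01874685]]
```

Request:
apply_moves(
  plan=[
    [255,[-0.05,0,-0.03],0],
    [255,[0,0,0],0],
    [255,[0,0,0],0],
    [255,[0,0,0],0],
    [255,[0,0,0],0],
    [255,[0,0,0],0],
    [255,[0,0,0],0],
    [255,[0,0,0],0],
  ],
)

```text
time_s: 15.38
tcp_pos: [0.5798, -0.0042, 0.2796]
eef_rot: [179.9, 0.1, 178.1]
contact_force: [-8.1, 7.3, 7.9]
gripper_width: 0.0112
```

```bash
python3 - <<'E'
from plant import *
import cv2,numpy as np
s=get_state();print(s["time_s"],s["tcp_pos"],s["eef_rot"],s["contact_force"],s["gripper_width"])
t=viewer.capture("top")["frame"];c=viewer.capture("scene")["frame"]
cv2.imwrite("pics/t8.png",cv2.resize(t[130:215,190:310],None,fx=5,fy=5,interpolation=2))
cv2.imwrite("pics/s8.png",c)
E
```

```text
15.375 [ 0.579775   -0.0041676   0.27964222] [1.79932708e+02 6.95712851e-02 1.78098162e+02] [-8.12932715  7.31863604  7.90252695] 0.011206448569137606
```

View pics/t8.png

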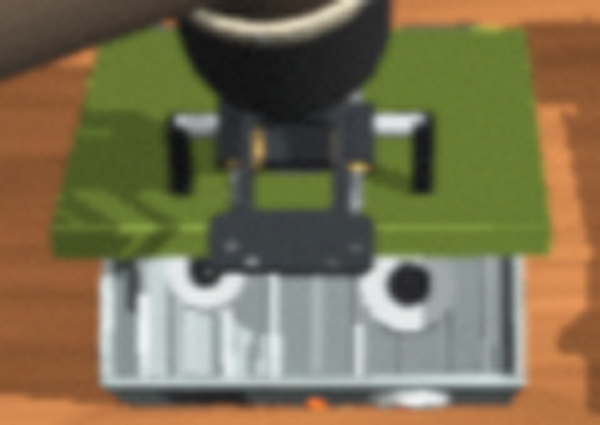

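View pics/s8.png

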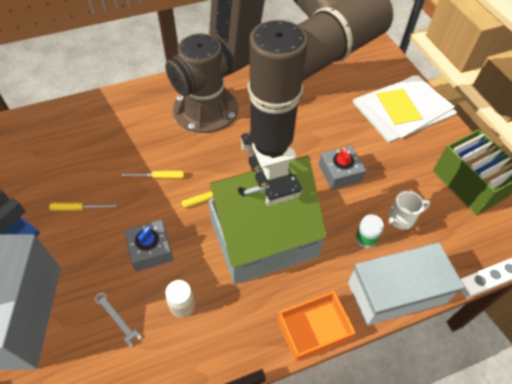

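The front edge moved up about 1 px, which puts the lid at about 45°. The forces are steady, the grip is still on the bar and the other objects haven't moved, so I'm handing in.

```bash
python3 -c "
from plant import *
print(close_job()); s=get_state(); print(s['time_s'],s['tcp_pos'],s['gripper_width'])"
```

```text
the job is handed in; nothing more can be done
None
the job is handed in; nothing more can be done
```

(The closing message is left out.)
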